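Sweep the peach stones off the pitting board

TASK

Clear the pitting board: with the closed fingers, gently sweep the three loose peach stones along the board and over its edge into the empty tray at its end, not the tray that holds fruit. Only push the stones, do not grip, press down on or lift them, and leave the three peach halves on the board where they are. When finished, all three stones lie in the empty tray.

Things in the scene. Friction and masses are not known exactly. Their poses are not given: they have to be found in the camera images.
- board: white plastic pitting board fixed to the table, 300 (its x) x 300 (its y) x 40 mm thick; origin at the centre of its underside, on the table; top surface 40 mm above the table. One tray stands against each of its two ends (+y and -y ends); the stones lie in two lanes about 80 mm to its -x and +x side of the middle lane, which the fruit stands in along y. It is shifted and turned a little each time
- stone_tray: the empty tray, where the stones go: fixed, open on top, grey plastic, 300 (its x) x 140 (its y) x 36 mm high, walls and floor 4 mm; rim 4 mm below the board's top, 2 mm gap to the board's end; axes parallel to the board's; origin at the centre of its underside on the table. May be at either end of the board
- fruit_tray: the same tray filled with eight peach halves, fixed, at the other end of the board; origin at the centre of its underside. No stones go here
- stone1_center (a point): peach stone: dark brown, lens-shaped, 36 x 28 mm seen from above and 20 mm thick, 10 to 14 g, slides and may tumble when pushed; this point is its centre (10 mm above the board at the start)
- stone2_center (a point): peach stone: dark brown, lens-shaped, 36 x 28 mm seen from above and 20 mm thick, 10 to 14 g, slides and may tumble when pushed; this point is its centre (10 mm above the board at the start)
- stone3_center (a point): peach stone: dark brown, lens-shaped, 36 x 28 mm seen from above and 20 mm thick, 10 to 14 g, slides and may tumble when pushed; this point is its centre (10 mm above the board at the start)
- stone1: the body of the peach stone whose centre is stone1_center; origin at the middle of its underside as first laid, long axis along its x
- stone2: the body of the peach stone whose centre is stone2_center; origin at the middle of its underside as first laid, long axis along its x
- stone3: the body of the peach stone whose centre is stone3_center; origin at the middle of its underside as first laid, long axis along its x
- half1: peach half, cut face down, dome 56 mm across and 27 mm high, loose; origin at the centre of its underside. A bystander, to be left alone
- half2: second peach half, cut face down, dome 56 mm across and 27 mm high, loose; origin at the centre of its underside. A bystander, to be left alone
- half3: third peach half, lying on its rounded back with the cut face up, 56 mm across and 26 mm high, loose; origin at the centre of its underside. A bystander, to be left alone

How it is judged:
At the end, for the whole second after the job is handed in: The centres of all three stones are inside the empty tray's walls (within 146 mm of its origin along its x, 66 mm along its y) and no higher than its 36 mm rim, the stones at rest (below 0.1 m/s); the three halves on the board each within 30 mm of where they stood (x of stone1_center in the frame of stone_tray between -0.146 and 0.146 m and y of stone1_center in the frame of stone_tray between -0.066 and 0.066 m and z of each of stone1_center, stone2_center, stone3_center in the frame of stone_tray below 0.036 m and linear speed of each of stone1, stone2, stone3 below 0.1 m/s and x of stone2_center in the frame of stone_tray between -0.146 and 0.146 m and y of stone2_center in the frame of stone_tray between -0.066 and 0.066 m and x of stone3_center in the frame of stone_tray between -0.146 and 0.146 m and y of stone3_center in the frame of stone_tray between -0.066 and 0.066 m and distance of each of half1, half2, half3 from where it was at the start of the episode below 0.03 m); the robot touches nothing.
It fails at once if a stone is lifted (its centre more than 75 mm above the table, 25 mm above its rest height on the board) (height (world z) of any of stone1_center, stone2_center, stone3_center above 0.075 m).
It fails at once if a stone is gripped or pressed hard (more than 15 N from the fingers) while on the board ((contact force between the fingers and stone1 above 15 N and height (world z) of stone1_center above 0.044 m) or (contact force between the fingers and stone2 above 15 N and height (world z) of stone2_center above 0.044 m) or (contact force between the fingers and stone3 above 15 N and height (world z) of stone3_center above 0.044 m)).
It fails at once if a peach half on the board is pushed away (30 mm) or tipped over (distance of any of half1, half2, half3 from where it was at the start of the episode above 0.03 m or angle between any of half1, half2, half3's own z axis and vertical above 0.6 rad).
It also fails if it takes over 64 s, if anything falls off the work surface, if the arm or the gripper's body presses on something with over 40 N, if the wrist force passes 120 N, or if a joint passes its speed limit or range.

ROBOT

A 6-joint arm with a two-finger parallel gripper is mounted at the origin on the work surface. World frame = base frame: x ahead of the robot, y to its left, z up, the work surface at z = 0. Lengths are in m, angles in rad, forces in N, time in s.
With the tool pointing down it reaches from about 0.375 to 0.9 m from the base axis. Payload 3.1 kg.
Tool frame: the origin (TCP) lies between the finger pads; the fingertips stand 8 mm ahead of it and the grasp point (between the pads) lies 11 mm behind it; z points along the fingers, y is the line along which they close (so a half turn about z gives the same grasp; the last joint's range is limited). The gripper opens to 87 mm and grips with 3 to 60 N. Pads are 19 mm wide; open, the fingers measure 117 mm over their backs; the gripper's body (75 mm by 190 mm) begins 51 mm behind the grasp point.
Start: joints at [1.113, 0.527, 1.433, -0, 1.181, -0.178], TCP at [0.172, 0.601, 0.231] pointing down, gripper open.
Joint ranges: [-3.08, 3.08], [-0.75, 2.2], [0.22, 2.44], [-1.43, 4.57], [0, 2.65], [-2.85, 2.85]. Speed limits (rad/s): [2.79, 2.79, 3.14, 3.14, 3.14, 3.14].

INTERFACE

Orientations are given as a unit quaternion [x, y, z, w].
In Python, from rig import robot, vision, job gives the robot as it stands.
- The arm moves only by the shell command python3 -m handwheel 'ROWS' [OPENING] [FORCE]. ROWS is JSON, a list of rows, each a list of 4 numbers: the shift along the tool's x, y, z as a fraction of full scale, then the turn about the tool's z as a fraction of full scale. A call has 1 to 20 rows; each row is the pose to reach, as a shift and turn from the pose commanded when the call began, along the tool's axes at that moment, turning the shorter way round; what a row does not reach only later rows make up. Full scale, the value 1, is 300 mm for a shift and 2 pi rad for a turn. A row lasts 1/12 s, in which the tool goes at most 41.7 mm and 7.16 degrees, less where a joint would pass 70% of its speed; a pose out of reach is approached as far as the arm can. A call with a number of a shift or a turn outside -1 to 1 is refused whole. A call with a gripper value outside its range is refused whole. OPENING is the opening in per cent of the stroke, from 0 (shut) to 100 (fully open), set as the call begins (- or left out, the last holds). The fingers move at their own pace and stop on an object; FORCE is the grip in N (left out, the last holds). Time passes only in rows, so rows that repeat a pose let the fingers close. It gives the time, the measured TCP pose, the force, the opening and the grip force at its end, in the units of the state.
- robot.get_obs(): the state, without advancing time (a new reading comes with each control period).
- vision.camera(name): name is "scene" or "side" or "wrist"; returns a dict with "frame" (420x560x3 uint8, red, green, blue), "K" (3x3 intrinsics, pixels), "cam_to_world" (4x4, takes a point from camera to world coordinates); the wrist camera has in their place "hand_eye" (4x4, takes a point from camera to tool coordinates, whose origin is the TCP and whose axes are the flange's). Camera axes: x right, y down, z forward; pixel columns grow to the right and rows downward; lengths in m; the calibration is good to about 2 mm. A picture is of the moment at which its call begins: read the wrist's pose just before it. There is no depth.
- job.hand_in(): hands the job in; it is judged then, once.
Trained networks look in the newest picture that a camera, given by its name, has taken for a name from the list of things; names that differ only in an ending like _2 or _b are one class to them, and where a whole thing is asked for, a point or a joint stands for the part that bears it (a point fixed in the world has none). Each returns a list of dicts, best first, with "conf" (0 to 1); they miss things now and then, are a little off and sometimes report something else, mostly with a low value. They report only what shows in the picture. A call takes as long as a camera call.
- vision.look_for(camera, label): "point" ([row, column] in pixels, amid what is visible of it).
- vision.outline_of(camera, label): "mask" (420x560 bool, what is visible of it) and "point" ([row, column] in pixels, amid what is visible of it).
The state is a dict: "time": time; "q": joint angles; "joint_velocities": joint speeds; "joint_torque": joint torques, N m; "position": TCP position; "tool_rot": TCP orientation; "ft_force": force on the tool from outside, world axes, zero at the start; "moment": the same for the moment, N m; "grip_width": finger opening in m; "grip_force": force on a finger pad.
Only numpy, scipy, OpenCV 4.12 (cv2) and the standard library are available. Lean on these libraries where they do the work, as an engineer would, in place of code of your own. Each camera call takes 0.05 s, during which the arm holds its last target. There are 200 camera calls.

## Working session

There is one attempt and no reset: what is moved stays moved. The work goes in short steps, Python scripts to look and compute and a shell command to move; the robot and the scene stay as the last step left them, time stands still between calls to the robot, and variables do not carry over. Pictures are saved under pics/ and viewed, at most 10 in all, crops included, and the job is handed in when it is done.

```bash
mkdir -p pics
cat > h.py <<'E'
import numpy as np, cv2
from rig import robot, vision, job
from scipy.spatial.transform import Rotation as R
def px2w(cam, p, z):
    K=cam["K"]; T=cam["cam_to_world"]
    d=T[:3,:3]@np.linalg.solve(K,[p[1],p[0],1.]); o=T[:3,3]
    return o+d*(z-o[2])/d[2]
E
python3 - <<'E'
from h import *
o=robot.get_obs(); print(o["position"],o["tool_rot"],o["time"], R.from_quat(o["tool_rot"]).as_matrix().round(3))
for n in ["scene","side"]:
    c=vision.camera(n); cv2.imwrite(f"pics/{n}0.png",c["frame"][:,:,::-1])
    print(n,c["cam_to_world"].round(3).tolist())
    for l,z in [("stone1_center",.05),("half1",.053),("half3",.055),("stone_tray",.02),("fruit_tray",.03),("board",.04)]:
        for d in vision.look_for(n,l): print(l,round(d["conf"],2),np.round(d["point"]),px2w(c,d["point"],z).round(3))
E
```

```text
[0.17164027 0.60021427 0.22957534] [ 1.38943657e-01  9.90299681e-01 -1.04082508e-03 -3.43200379e-04] 0.0 [[-0.961  0.275 -0.001]
 [ 0.275  0.961 -0.002]
 [ 0.    -0.002 -1.   ]]
scene [[0.742, 0.573, -0.348, 0.922], [0.67, -0.628, 0.396, -0.395], [0.008, -0.527, -0.85, 0.96], [0.0, 0.0, 0.0, 1.0]]
stone1_center 0.69 [202. 221.] [ 0.46 -0.04  0.05]
half1 0.98 [180. 306.] [0.556 0.115 0.053]
half1 0.74 [206. 279.] [0.555 0.031 0.053]
half1 0.55 [225. 242.] [ 0.531 -0.05   0.053]
half1 0.16 [287. 193.] [ 0.555 -0.205  0.053]
half3 0.98 [180. 306.] [0.556 0.114 0.055]
half3 0.74 [206. 279.] [0.556 0.03  0.055]
half3 0.55 [225. 242.] [ 0.532 -0.05   0.055]
half3 0.16 [287. 193.] [ 0.556 -0.206  0.055]
stone_tray 0.91 [287. 193.] [ 0.543 -0.198  0.02 ]
fruit_tray 0.88 [150. 350.] [0.564 0.254 0.03 ]
board 0.65 [219. 274.] [0.563 0.007 0.04 ]
board 0.49 [150. 346.] [0.562 0.24  0.04 ]
side [[0.708, -0.53, 0.467, 0.222], [-0.706, -0.528, 0.472, -0.305], [-0.004, -0.664, -0.748, 0.572], [0.0, 0.0, 0.0, 1.0]]
stone1_center 0.63 [262. 269.] [ 0.466 -0.037  0.05 ]
stone1_center 0.52 [208. 274.] [0.548 0.034 0.05 ]
half1 0.98 [236. 308.] [ 0.543 -0.047  0.053]
half1 0.95 [211. 276.] [0.544 0.027 0.053]
half1 0.88 [186. 239.] [0.54  0.114 0.053]
half3 0.98 [236. 308.] [ 0.541 -0.048  0.055]
half3 0.95 [211. 276.] [0.543 0.026 0.055]
half3 0.88 [186. 239.] [0.538 0.112 0.055]
stone_tray 0.65 [319. 369.] [ 0.513 -0.194  0.02 ]
fruit_tray 0.93 [161. 186.] [0.528 0.257 0.03 ]
```

```bash
python3 -c "
import cv2
a=cv2.imread('pics/scene0.png')[110:350,100:440];b=cv2.imread('pics/side0.png')[110:350,100:440]
cv2.imwrite('pics/both.png',cv2.resize(cv2.vconcat([a,b]),None,fx=1.22,fy=1.22))
"
```

```text
(no output)
```

View pics/both.png

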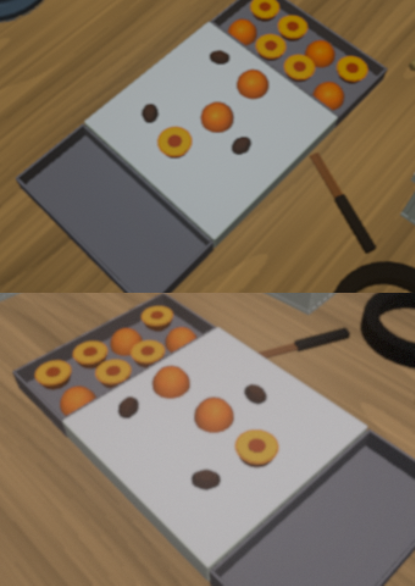

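The picture shows the empty tray at the -y end. Two stones are on the -x side, at scene (col,row) ≈ (279,157) and (223,203), and one is on the +x side at (297,229). Next I'll refine these positions by triangulation.

Run:
```python
from h import *
cams={n:vision.camera(n) for n in ["scene","side"]}
seeds={"scene":[(279,157),(223,203),(297,229)],"side":[(206,203),(269,262),(309,193)]}
for n,c in cams.items():
    f=c["frame"]; g=f.max(2)
    m=(g<110).astype(np.uint8); k,lab,st,ce=cv2.connectedComponentsWithStats(m)
    for s in seeds[n]:
        i=lab[s[1]-3:s[1]+4,s[0]-3:s[0]+4].max(); print(n,s,st[i],px2w(c,ce[i][::-1],.05).round(4))
    # board: bright, low saturation
    hsv=cv2.cvtColor(f,cv2.COLOR_RGB2HSV); b=((hsv[...,1]<45)&(hsv[...,2]>150)).astype(np.uint8)
    k,lab,st,ce=cv2.connectedComponentsWithStats(b); i=1+st[1:,4].argmax()
    ct=max(cv2.findContours((lab==i).astype(np.uint8),0,2)[0],key=cv2.contourArea)
    P=np.array([px2w(c,p[0][::-1],.04)[:2] for p in cv2.convexHull(ct)],np.float32)
    print(n,"board",cv2.minAreaRect(P),P.min(0),P.max(0))
    for l in ["half1","half3"]:
        for d in vision.outline_of(n,l):
            q=np.argwhere(d["mask"]).mean(0); print(l,round(d["conf"],2),px2w(c,q,.052).round(4))
```

```text
scene (279, 157) [272 151  16  12 146] [0.4726 0.1247 0.05  ]
scene (223, 203) [216 195  14  16 164] [ 0.4647 -0.0387  0.05  ]
scene (297, 229) [290 222  16  15 176] [0.616  0.0168 0.05  ]
scene board ((0.5434178113937378, 0.025299400091171265), (0.2958112359046936, 0.2959579825401306), 88.51593017578125) [ 0.39202857 -0.12584321] [0.694463   0.17643881]
half1 0.82 [ 0.5347 -0.0506  0.052 ]
half1 0.79 [0.5532 0.0307 0.052 ]
half1 0.77 [0.5533 0.1198 0.052 ]
half3 0.82 [ 0.5347 -0.0506  0.052 ]
half3 0.79 [0.5532 0.0307 0.052 ]
half3 0.77 [0.5533 0.1198 0.052 ]
side (206, 203) [197 196  16  16 196] [0.4724 0.1253 0.05  ]
side (269, 262) [257 256  23  15 271] [ 0.4644 -0.0378  0.05  ]
side (309, 193) [301 186  17  15 190] [0.6157 0.0175 0.05  ]
side board ((0.5421782732009888, 0.02613404393196106), (0.29786038398742676, 0.2983800768852234), 88.46646881103516) [ 0.3894345  -0.12621596] [0.6949677  0.17887299]
half1 0.98 [ 0.544  -0.0501  0.052 ]
half1 0.83 [0.5457 0.1187 0.052 ]
half1 0.75 [0.5447 0.0291 0.052 ]
half3 0.98 [ 0.544  -0.0501  0.052 ]
half3 0.83 [0.5457 0.1187 0.052 ]
half3 0.75 [0.5447 0.0291 0.052 ]
```

```bash
cat >> h.py <<'E'
def to(x,y,z,yaw=None):
    o=robot.get_obs(); r=R.from_quat(o["tool_rot"]); M=r.as_matrix(); p=np.array(o["position"])
    print("p",p.round(4),"yaw x",np.degrees(np.arctan2(M[1,0],M[0,0])).round(2),"t",o["time"],"shift",(M.T@(np.array([x,y,z])-p)/.3).round(4))
    if yaw is not None: print("turn frac",((np.degrees(np.arctan2(M[1,0],M[0,0]))-yaw)/360).round(4))
E
python3 -c "
from h import *
to(.318,.31,.17,88.5)"
```

```text
p [0.172  0.6009 0.2306] yaw x 164.02 t 1.0 shift [-0.7348 -0.7982  0.2019]
turn frac 0.2098
```

```bash
python3 -m handwheel '[[-0.735,-0.798,0.2,0.21],[-0.735,-0.798,0.2,0.21],[-0.735,-0.798,0.2,0.21],[-0.735,-0.798,0.2,0.21],[-0.735,-0.798,0.2,0.21],[-0.735,-0.798,0.2,0.21],[-0.735,-0.798,0.2,0.21],[-0.735,-0.798,0.2,0.21],[-0.735,-0.798,0.2,0.21],[-0.735,-0.798,0.2,0.21],[-0.735,-0.798,0.2,0.21],[-0.735,-0.798,0.2,0.21],[-0.735,-0.798,0.2,0.21],[-0.735,-0.798,0.2,0.21]]' 0 10; python3 -c "
from h import *
to(.4660,.010,.12,88.5)"
```

```text
time: 2.17
position: [0.3181, 0.3102, 0.1707]
tool_rot: [0.716, 0.698, 0.0, 0.0]
ft_force: [-0.4, 0.4, 0.8]
grip_width: 0.0036
grip_force: 0.0
p [0.3181 0.3102 0.1707] yaw x 88.54 t 2.1667 shift [-0.9878  0.5183  0.1689]
turn frac 0.0001
```

```bash
python3 -m handwheel '[[-0.988,0.518,0.169,0],[-0.988,0.518,0.169,0],[-0.988,0.518,0.169,0],[-0.988,0.518,0.169,0],[-0.988,0.518,0.169,0],[-0.988,0.518,0.169,0],[-0.988,0.518,0.169,0],[-0.988,0.518,0.169,0],[-0.988,0.518,0.169,0],[-0.988,0.518,0.169,0],[-0.988,0.518,0.169,0]]'; python3 -c "
from h import *
to(.4655,.010,.053,88.5)
c=vision.camera('wrist');cv2.imwrite('pics/w1.png',c['frame'][:,:,::-1])"
```

```text
time: 3.08
position: [0.4645, 0.0098, 0.1197]
tool_rot: [0.717, 0.697, -0.0, -0.001]
ft_force: [0.4, 0.9, -0.4]
grip_width: 0.0004
grip_force: 0.0
p [0.4645 0.0098 0.1197] yaw x 88.42 t 3.0833 shift [0.0006 0.0036 0.2222]
turn frac -0.0002
```

View pics/w1.png

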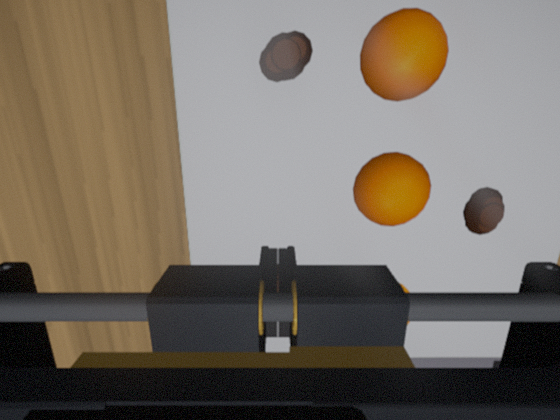

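The wrist view shows stone 1 at (286,55) and stone 3 at (484,210), both clear. Stone 2 is hidden by the gripper, as expected. Next: descend, then push.

```bash
python3 -m handwheel '[[0,0.004,0.1,0],[0,0.004,0.18,0],[0,0.004,0.222,0],[0,0.004,0.222,0],[0,0.004,0.222,0]]'; python3 -m handwheel '[[-0.015,0,0,0],[-0.03,0,0,0],[-0.045,0,0,0],[-0.06,0,0,0],[-0.075,0,0,0],[-0.09,0,0,0],[-0.105,0,0,0],[-0.12,0,0,0],[-0.135,0,0,0],[-0.15,0,0,0],[-0.165,0,0,0],[-0.18,0,0,0],[-0.195,0,0,0],[-0.21,0,0,0],[-0.225,0,0,0],[-0.24,0,0,0],[-0.255,0,0,0],[-0.27,0,0,0]]'
python3 - <<'E'
from h import *
to(.4615,-.135,.053,88.5)
a=[vision.camera(n)['frame'][110:350,100:440,::-1] for n in ("scene","side")]
cv2.imwrite('pics/p1.png',cv2.resize(cv2.vconcat(a),None,fx=1.22,fy=1.22))
E
```

```text
time: 3.55
position: [0.4652, 0.0112, 0.0532]
tool_rot: [0.716, 0.698, -0.001, -0.001]
ft_force: [-1.0, -0.1, 0.2]
grip_width: 0.0007
grip_force: 0.0
time: 5.05
position: [0.4642, -0.072, 0.0532]
tool_rot: [0.717, 0.697, -0.0, -0.0]
ft_force: [-1.1, -0.3, -0.2]
grip_width: 0.0005
grip_force: 0.0
p [ 0.4642 -0.072   0.0532] yaw x 88.43 t 5.05 shift [-0.2102 -0.0032  0.0008]
turn frac -0.0002
```

View pics/p1.png

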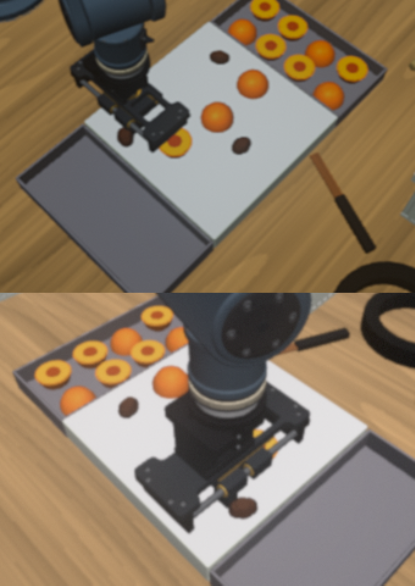

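The stone is ahead of the fingers, at scene (202,222) and side (299,286). I'll check its lateral offset.

```bash
cat >> h.py <<'E'
def dark(n,s,r=15,z=.05):
    c=vision.camera(n); print(n,px2w(c,s[::-1],z).round(4))
E
python3 -c "
from h import *
dark('scene',(202,222));dark('side',(299,286))"
```

```text
scene [ 0.4669 -0.0977  0.05  ]
side [ 0.4677 -0.0979  0.05  ]
```

```bash
python3 -m handwheel '[[0.01,0,0,0],[0.01,0.012,0,0],[-0.01,0.014,0,0],[-0.025,0.014,0,0],[-0.04,0.014,0,0],[-0.055,0.014,0,0],[-0.07,0.014,0,0],[-0.085,0.014,0,0],[-0.1,0.014,0,0],[-0.115,0.014,0,0],[-0.13,0.014,0,0],[-0.145,0.014,0,0],[-0.16,0.014,0,0],[-0.175,0.014,0,0],[-0.19,0.014,0,0],[-0.205,0.014,0,0],[-0.22,0.014,0,0],[-0.23,0.014,0,0],[-0.23,0.014,0,0]]'
python3 - <<'E'
from h import *
to(.4615,-.135,.053,88.5)
a=[vision.camera(n)['frame'][110:350,100:440,::-1] for n in ("scene","side")]
cv2.imwrite('pics/p2.png',cv2.resize(cv2.vconcat(a),None,fx=1.22,fy=1.22))
E
```

```text
time: 6.83
position: [0.4668, -0.1414, 0.0533]
tool_rot: [0.717, 0.697, 0.0, 0.0]
ft_force: [0.2, 0.2, 0.4]
grip_width: 0.0004
grip_force: 0.0
p [ 0.4668 -0.1414  0.0533] yaw x 88.38 t 6.8333 shift [ 0.0208 -0.0181  0.0009]
turn frac -0.0003
```

View pics/p2.png

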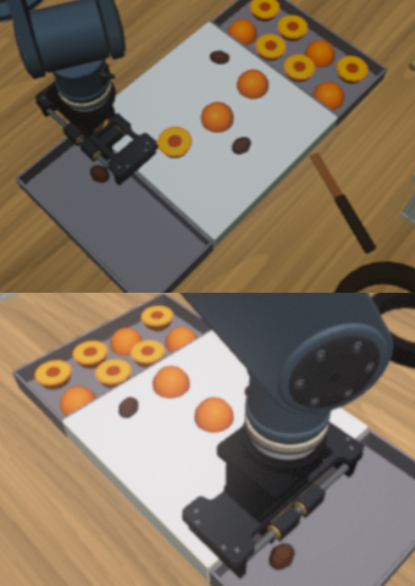

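Stone 2 has dropped into the tray (scene (99,173) in the crop). Next: raise and go behind stone 1.

```bash
python3 -m handwheel '[[0.02,0,-0.1,0],[0.06,0,-0.2,0],[0.2,0,-0.2,0],[0.3,0,-0.2,0],[0.4,0,-0.2,0],[0.5,0,-0.2,0],[0.6,0,-0.2,0],[0.7,0,-0.2,0],[0.8,0,-0.2,0],[0.9,0,-0.2,0],[0.98,0,-0.2,0],[0.98,0,-0.2,0],[0.98,0,-0.2,0]]'; python3 -c "
from h import *
to(.4736,.167,.053,88.5)"
```

```text
time: 8.02
position: [0.474, 0.1544, 0.1132]
tool_rot: [0.716, 0.699, -0.0, -0.0]
ft_force: [-0.1, -0.7, -0.7]
grip_width: 0.0005
grip_force: 0.0
p [0.474  0.1544 0.1132] yaw x 88.63 t 8.0167 shift [ 0.0419 -0.0024  0.2006]
turn frac 0.0004
```

```bash
python3 -m handwheel '[[0.042,-0.002,0,0],[0.042,-0.002,0.1,0],[0.042,-0.002,0.2,0],[0.042,-0.002,0.2,0],[0.027,-0.002,0.2,0],[0.012,-0.002,0.2,0],[-0.003,-0.002,0.2,0],[-0.018,-0.002,0.2,0],[-0.033,-0.002,0.2,0],[-0.048,-0.002,0.2,0],[-0.063,-0.002,0.2,0],[-0.078,-0.002,0.2,0],[-0.093,-0.002,0.2,0],[-0.108,-0.002,0.2,0],[-0.123,-0.002,0.2,0],[-0.138,-0.002,0.2,0],[-0.153,-0.002,0.2,0],[-0.168,-0.002,0.2,0],[-0.183,-0.002,0.2,0]]'
cat >> h.py <<'E'
def stone():
    o=robot.get_obs(); p=o["position"]; print("tcp",np.round(p,4),"t",o["time"])
    for n in ("scene","side"):
        c=vision.camera(n); f=c["frame"].astype(int)
        for d in vision.outline_of(n,"stone1"):
            q=np.argwhere(d["mask"]); m=q.mean(0); print(n,round(d["conf"],2),len(q),m.round(),px2w(c,m,.05).round(4))
E
python3 -c "
from h import *
stone()"
```

```text
time: 9.6
position: [0.4725, 0.0979, 0.0532]
tool_rot: [0.717, 0.697, -0.0, -0.0]
ft_force: [-0.7, 0.2, -0.1]
grip_width: 0.0004
grip_force: 0.0
tcp [0.4725 0.0979 0.0532] t 9.6
scene 0.71 150 [170. 262.] [0.4691 0.0729 0.05  ]
scene 0.63 552 [226. 243.] [ 0.5339 -0.0499  0.05  ]
scene 0.61 197 [229. 298.] [0.6163 0.0171 0.05  ]
scene 0.52 191 [252. 182.] [ 0.4859 -0.1695  0.05  ]
side 0.77 357 [326. 330.] [ 0.4527 -0.1698  0.05  ]
side 0.76 279 [221. 223.] [0.4684 0.0735 0.05  ]
side 0.45 223 [193. 309.] [0.616  0.0173 0.05  ]
```

The stone sits about 4 mm to the -x side of the finger centre, so I'll shift over and continue.

```bash
python3 -m handwheel '[[0.012,0,0,0],[0.01,-0.014,0,0],[-0.01,-0.014,0,0],[-0.025,-0.014,0,0],[-0.04,-0.014,0,0],[-0.055,-0.014,0,0],[-0.07,-0.014,0,0],[-0.085,-0.014,0,0],[-0.1,-0.014,0,0],[-0.115,-0.014,0,0],[-0.13,-0.014,0,0],[-0.145,-0.014,0,0],[-0.16,-0.014,0,0],[-0.175,-0.014,0,0],[-0.19,-0.014,0,0],[-0.205,-0.014,0,0],[-0.22,-0.014,0,0],[-0.235,-0.014,0,0],[-0.25,-0.014,0,0]]';  python3 -c "
from h import *
stone()"
```

```text
time: 11.38
position: [0.4662, 0.0231, 0.0533]
tool_rot: [0.717, 0.697, -0.0, -0.0]
ft_force: [0.1, 0.7, -0.0]
grip_width: 0.0003
grip_force: 0.0
tcp [0.4662 0.0231 0.0533] t 11.3833
scene 0.77 184 [252. 182.] [ 0.486  -0.1698  0.05  ]
scene 0.63 145 [191. 236.] [0.4652 0.0009 0.05  ]
side 0.91 387 [326. 330.] [ 0.4523 -0.1696  0.05  ]
side 0.65 178 [193. 309.] [0.6155 0.0183 0.05  ]
```

```bash
python3 -m handwheel '[[-0.015,0,0,0],[-0.03,0,0,0],[-0.045,0,0,0],[-0.06,0,0,0],[-0.075,0,0,0],[-0.09,0,0,0],[-0.105,0,0,0],[-0.12,0,0,0],[-0.135,0,0,0],[-0.15,0,0,0],[-0.165,0,0,0],[-0.18,0,0,0],[-0.195,0,0,0],[-0.21,0,0,0],[-0.225,0,0,0],[-0.24,0,0,0],[-0.255,0,0,0],[-0.27,0,0,0]]';  python3 -c "
from h import *
stone()"
```

```text
time: 13.08
position: [0.464, -0.0579, 0.0532]
tool_rot: [0.717, 0.697, -0.0, 0.0]
ft_force: [-0.3, -0.2, 0.3]
grip_width: 0.0006
grip_force: 0.0
tcp [ 0.464  -0.0579  0.0532] t 13.0833
scene 0.63 167 [216. 207.] [ 0.4641 -0.0815  0.05  ]
scene 0.53 181 [252. 182.] [ 0.4864 -0.1694  0.05  ]
scene 0.52 215 [229. 298.] [0.6162 0.0177 0.05  ]
side 0.7 359 [326. 330.] [ 0.4529 -0.1697  0.05  ]
side 0.56 348 [281. 289.] [ 0.463  -0.0822  0.05  ]
```

```bash
python3 -m handwheel '[[-0.015,0,0,0],[-0.03,0,0,0],[-0.045,0,0,0],[-0.06,0,0,0],[-0.075,0,0,0],[-0.09,0,0,0],[-0.11,0,0,0],[-0.135,0,0,0],[-0.165,0,0,0],[-0.2,0,0,0],[-0.24,0,0,0],[-0.28,0,0,0],[-0.29,0,0,0],[-0.29,0,0,0],[-0.26,0,-0.1,0],[-0.22,0,-0.2,0],[-0.18,0,-0.25,0],[-0.18,0,-0.25,0]]';  python3 - <<'E'
from h import *
stone(); to(.6175,.062,.13,88.5)
a=[vision.camera(n)['frame'][110:350,100:440,::-1] for n in ("scene","side")]
cv2.imwrite('pics/p3.png',cv2.resize(cv2.vconcat(a),None,fx=1.22,fy=1.22))
E
```

```text
time: 14.78
position: [0.4633, -0.11, 0.1309]
tool_rot: [0.716, 0.698, 0.001, 0.002]
ft_force: [-0.0, -0.2, -1.3]
grip_width: 0.0006
grip_force: 0.0
tcp [ 0.4633 -0.11    0.1309] t 14.7833
scene 0.54 119 [240. 185.] [ 0.471  -0.1474  0.05  ]
scene 0.54 174 [229. 297.] [0.6161 0.0172 0.05  ]
scene 0.46 169 [252. 182.] [ 0.4868 -0.1698  0.05  ]
side 0.78 371 [326. 330.] [ 0.4524 -0.1699  0.05  ]
side 0.72 19623 [319. 374.] [ 0.502  -0.2052  0.05  ]
side 0.56 344 [320. 313.] [ 0.4426 -0.1474  0.05  ]
p [ 0.462  -0.1113  0.1275] yaw x 88.44 t 14.9833 shift [ 0.5916  0.5024 -0.0088]
turn frac -0.0002
```

View pics/p3.png

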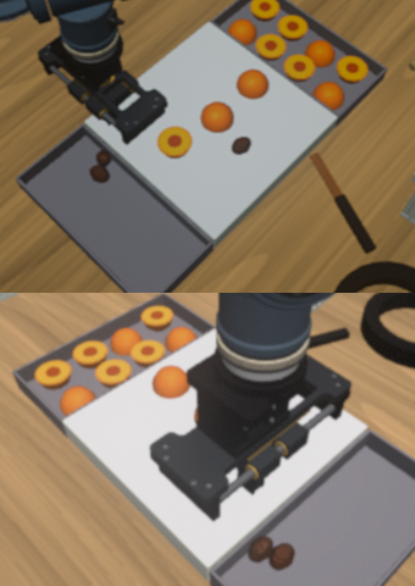

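Both -x stones are in the tray. Next is stone 3. Once the arm is clear I'll triangulate stone 1's height.

```bash
python3 -m handwheel '[[0.1,0.085,0,0],[0.2,0.17,0,0],[0.3,0.255,0,0],[0.4,0.34,0,0],[0.5,0.425,0,0],[0.592,0.502,0,0],[0.592,0.502,0,0],[0.592,0.502,0,0],[0.592,0.502,0,0]]'
python3 - <<'E'
from h import *
to(.6172,.062,.053,88.5)
C=[vision.camera(n) for n in("scene","side")]
P=[c["K"]@np.linalg.inv(c["cam_to_world"])[:3] for c in C]
for a,b in (((185,240),(313,320)),((182,252),(330,326))):
    X=cv2.triangulatePoints(P[0],P[1],np.array(a,float).reshape(2,1),np.array(b,float).reshape(2,1)); print((X[:3]/X[3]).ravel().round(4))
E
```

```text
time: 15.83
position: [0.6166, 0.0616, 0.1267]
tool_rot: [0.717, 0.697, -0.001, -0.001]
ft_force: [-0.5, -0.2, -1.1]
grip_width: 0.0008
grip_force: 0.0
p [0.6166 0.0616 0.1267] yaw x 88.44 t 15.8333 shift [0.0014 0.0028 0.2458]
turn frac -0.0002
[ 0.4558 -0.1385  0.0179]
[ 0.4685 -0.1597  0.0122]
```

```bash
python3 -m handwheel '[[0,0.002,0.1,0],[0,0.002,0.2,0],[0,0.002,0.246,0],[0,0.002,0.246,0],[-0.015,0.002,0.246,0],[-0.03,0.002,0.246,0],[-0.045,0.002,0.246,0],[-0.06,0.002,0.246,0],[-0.075,0.002,0.246,0],[-0.09,0.002,0.246,0],[-0.105,0.002,0.246,0],[-0.12,0.002,0.246,0],[-0.135,0.002,0.246,0],[-0.15,0.002,0.246,0],[-0.165,0.002,0.246,0],[-0.18,0.002,0.246,0],[-0.195,0.002,0.246,0],[-0.21,0.002,0.246,0]]'; python3 -c "
from h import *
stone()"
```

```text
time: 17.43
position: [0.6168, -0.0015, 0.0544]
tool_rot: [0.717, 0.697, -0.0, -0.0]
ft_force: [0.9, 0.7, 0.6]
grip_width: 0.0003
grip_force: 0.1
tcp [ 0.6168 -0.0015  0.0544] t 17.4333
scene 0.68 184 [252. 181.] [ 0.486  -0.1703  0.05  ]
scene 0.5 159 [245. 282.] [ 0.6176 -0.0296  0.05  ]
side 0.83 353 [326. 330.] [ 0.4524 -0.1701  0.05  ]
side 0.77 338 [320. 313.] [ 0.4422 -0.1477  0.05  ]
side 0.69 222 [206. 331.] [ 0.6177 -0.0297  0.05  ]
```

Aligned to within 1 mm, with the stone at x=0.6177. Continuing.

```bash
python3 -m handwheel '[[-0.015,0.003,0,0],[-0.03,0.003,0,0],[-0.045,0.003,0,0],[-0.06,0.003,0,0],[-0.075,0.003,0,0],[-0.09,0.003,0,0],[-0.105,0.003,0,0],[-0.12,0.003,0,0],[-0.135,0.003,0,0],[-0.15,0.003,0,0],[-0.165,0.003,0,0],[-0.18,0.003,0,0],[-0.195,0.003,0,0],[-0.21,0.003,0,0],[-0.225,0.003,0,0],[-0.24,0.003,0,0]]'; python3 -c "
from h import *
stone()"
```

```text
time: 18.97
position: [0.6157, -0.0734, 0.0545]
tool_rot: [0.717, 0.697, -0.0, -0.0]
ft_force: [0.2, 0.3, 0.7]
grip_width: 0.0005
grip_force: 0.0
tcp [ 0.6157 -0.0734  0.0545] t 18.9667
scene 0.48 190 [270. 256.] [ 0.6169 -0.1023  0.05  ]
scene 0.45 174 [252. 181.] [ 0.4861 -0.1703  0.05  ]
scene 0.41 126 [239. 184.] [ 0.4694 -0.1467  0.05  ]
side 0.86 344 [319. 313.] [ 0.4428 -0.1471  0.05  ]
side 0.77 330 [325. 331.] [ 0.4535 -0.1693  0.05  ]
side 0.74 291 [231. 364.] [ 0.6159 -0.1019  0.05  ]
```

```bash
python3 -m handwheel '[[-0.015,0.002,0,0],[-0.03,0.002,0,0],[-0.05,0.002,0,0],[-0.075,0.002,0,0],[-0.105,0.002,0,0],[-0.14,0.002,0,0],[-0.18,0.002,0,0],[-0.22,0.002,0,0],[-0.235,0.002,0,0],[-0.235,0.002,0,0],[-0.2,0,-0.1,0],[-0.16,0,-0.2,0],[-0.1,0,-0.3,0],[0.1,0.1,-0.4,0],[0.2,0.1,-0.4,0],[0.4,0.1,-0.4,0],[0.4,0.1,-0.4,0],[0.4,0.1,-0.4,0],[0.4,0.1,-0.4,0]]';  python3 - <<'E'
from h import *
stone()
a=[vision.camera(n)['frame'][110:350,100:440,::-1] for n in ("scene","side")]
cv2.imwrite('pics/p4.png',cv2.resize(cv2.vconcat(a),None,fx=1.22,fy=1.22))
E
```

```text
time: 20.75
position: [0.6485, 0.0489, 0.1745]
tool_rot: [0.715, 0.699, -0.0, -0.0]
ft_force: [-0.2, -0.1, 0.6]
grip_width: 0.0004
grip_force: 0.0
tcp [0.6485 0.0489 0.1745] t 20.75
scene 0.69 118 [239. 185.] [ 0.4699 -0.1471  0.05  ]
scene 0.69 247 [325. 226.] [ 0.6503 -0.2153  0.05  ]
scene 0.48 219 [252. 182.] [ 0.4866 -0.1702  0.05  ]
side 0.93 397 [326. 331.] [ 0.4526 -0.1704  0.05  ]
side 0.67 310 [274. 424.] [ 0.6116 -0.2143  0.05  ]
side 0.66 323 [320. 313.] [ 0.4428 -0.148   0.05  ]
```

View pics/p4.png

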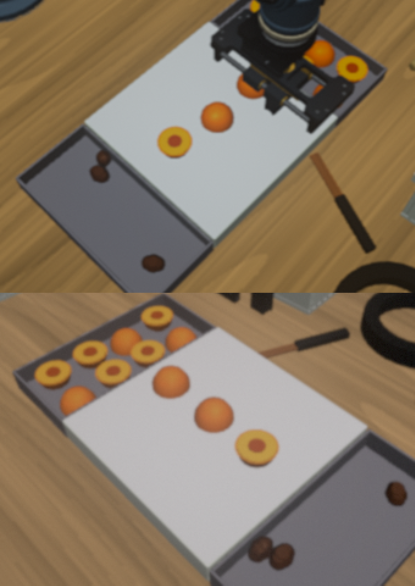

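All three stones lie in the empty tray, the halves haven't moved, and the arm is clear.

```bash
python3 -c "
from rig import job
print(job.hand_in())"
```

```text
the job is handed in; nothing more can be done
None
```

I swept all three stones into the empty tray; in the final pictures the three peach halves are where they stood and the arm is clear. I handed the job in at about 21 s of the allowed 64 s, but the hand-in gave no verdict.

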